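# Set the dial under a display light and stand it on its plinth

## Task

Set up the blue display light for the model show. Lay the light down on its black rubber-edged side and let go, so that the orange dial under its base can be reached; turn the dial until its black finger peg points straight at the green mark on the edge of the base and let go; then take the light again and stand it upright on its feet in the middle of the plywood plinth, lined up lengthwise with it (either way round). Leave the tape roll, the cup and the glue gun alone.

Things in the scene. Friction and masses are not known exactly. Their poses are not given: they have to be found in the camera images.
- light: Blue display light, 0.45 to 0.7 kg, 140 mm high, base 200 mm along its x and 110 mm along y (-55 to +55). Origin: middle of the base, on the bottom of the feet; z up along the column. Starts upright on the table beside the plinth. Its -y side has flush black rubber strips: laid on that side it lies steadily, +y side up, column and dial axis level, 55 mm above the table. Centre of mass near z = 60 mm
- column (a point): Point on the axis of the square grey column (32 x 32 mm, z = 74 to 124 mm in the light's frame, this point at z = 106; above it only a cream lamp tip 16 mm across to z = 140 mm). Grip it across the light's x or y
- underside (a point): Middle of the underside of the base plate (plate z = 60 to 74 mm in the light's frame). At each x end an open frame carries it: foot bar 12 mm square in section, centre x = +-94 mm, y = -55 to +41 mm, and two 12 mm square posts at y = -45 and +35 mm. The space between the frames is 176 mm wide and open towards +-y
- dial (a joint): Angle (rad) of the orange dial (disc 84 mm across, z = 40 to 50 mm in the light's frame) under the base, about the light's +z axis. 0: peg points to the light's +y, at the green mark; positive turns it towards -x, negative towards +x. Range -1.5 to 1.5, starts -1.1 to -0.65. Friction 0.03 N m; stays where left
- peg (a point): Middle of the black finger peg of the dial: a cylinder 18 mm across, parallel to the dial axis, 32 mm off it, z = 5 to 40 mm in the light's frame (this point at z = 18). Reached from above when the light lies on its rubber side. It is fixed to the dial and turns with it: push it or lead it loosely between the fingers (about 1 N), as a hard pinch without turning drags the light along
- mark_edge (a point): The green mark (12 mm square) at the middle of the +y edge of the base plate, at (0, 55, 67) mm in the light's frame
- rubber_edge (a point): Middle of the rubber strip on the -y edge of the base plate, at (0, -55, 67) mm in the light's frame
- plinth: Fixed plywood display plinth, 280 mm along its x, 210 mm along its y, 30 mm high, a lilac sheet on top. Origin at the middle of its underside
- tape: Bystander: roll of tape lying flat, 90 mm across, 24 mm high; origin under its centre
- cup: Bystander: red plastic cup, 76 mm across, 95 mm high; origin under its centre
- glue_gun: Bystander: black glue gun lying on its side, about 160 x 130 mm, 34 mm high; origin under the middle of its barrel
There are look-alikes about, which are no part of the job. What is meant by the light is not turquoise, and is the larger of those in its own colour.

How it is judged:
On the way, in this order (a step that is already met when the one before it is completed fails the run):
1. the light lies on its rubber side on the table, let go (height (world z) of rubber_edge below 0.01 m and height (world z) of mark_edge above 0.102 m and contact force between the fingers and light below 0.3 N and linear speed of light below 0.03 m/s), for 0.2 s.
2. with the light still lying there, the dial's peg points at the green mark and is let go (value of joint dial between -0.15 and 0.15 rad and height (world z) of rubber_edge below 0.01 m and height (world z) of mark_edge above 0.102 m and contact force between the fingers and light below 0.3 N), for 0.2 s.
At the end, for the whole second after the job is handed in: The light stands upright (0.05 rad) at rest on the plinth, released, centred within 25 mm along each plinth axis, its length within 0.2 rad of the plinth's (either way round), its dial within 0.18 rad of the green mark (0.15 when set and let go, lying on the table) (angle between light's own z axis and vertical below 0.05 rad and x of light in the frame of plinth between -0.025 and 0.025 m and y of light in the frame of plinth between -0.025 and 0.025 m and z of light in the frame of plinth between 0.027 and 0.034 m and angle between the x axis of light and the x axis of plinth, either way round below 0.2 rad and value of joint dial between -0.18 and 0.18 rad and linear speed of light below 0.02 m/s and contact force between the fingers and light below 0.1 N); the robot touches nothing.
It fails at once if the tape roll is moved by more than 20 mm (distance of tape from where it was at the start of the episode above 0.02 m).
It fails at once if the cup is moved by more than 20 mm (distance of cup from where it was at the start of the episode above 0.02 m).
It fails at once if the glue gun is moved by more than 20 mm (distance of glue_gun from where it was at the start of the episode above 0.02 m).
It also fails if it takes over 72 s, if anything falls off the work surface, if the arm or the gripper's body presses on something with over 40 N, if the wrist force passes 120 N, or if a joint passes its speed limit or range.

## Robot

A 6-joint arm with a two-finger parallel gripper is mounted at the origin on the work surface. World frame = base frame: x ahead of the robot, y to its left, z up, the work surface at z = 0. Lengths are in m, angles in rad, forces in N, time in s.
With the tool pointing down it reaches from about 0.275 to 1 m from the base axis. Payload 8.4 kg.
Tool frame: the origin (TCP) lies on the centre line of the jaws, within the pads' length; the fingertips stand 17 mm ahead of it and the grasp point (between the pads) lies 2 mm behind it (bot.tcp_to_tips is the y of the fingertips in the tool frame, in m); y points along the fingers, z is the direction in which the jaws open and shut, and the axes are right-handed (so a half turn about y gives the same grasp; the last joint's range is limited). The gripper opens to 85 mm and grips with 20 to 120 N. Pads are 22 mm wide; open, the fingers measure 114 mm over their backs; the gripper's body (76 mm by 85 mm) begins 54 mm behind the grasp point. The pads swing forward as they close: fully open they stand 13 mm farther back than shut.
Start: joints at [1.201, 0.353, 1.633, -0, 1.155, -0.002], TCP at [0.225, 0.583, 0.248] pointing down, gripper open.
Joint ranges: [-2.63, 2.63], [-0.92, 2.1], [0.06, 2.66], [-1.3, 4.44], [0, 2.69], [-3.02, 3.02]. Speed limits (rad/s): [2.22, 2.22, 2.79, 3.14, 3.14, 3.14].

## Interface

Orientations are given as a unit quaternion [x, y, z, w].
In Python, from workcell import bot, hand, kinematics, get_obs, vision, hand_in gives the robot as it stands. The module is installed in compiled form; this text tells all that it offers. Calls block until the motion is done:
- bot.reach(position, orientation): joint-space move of the TCP to a pose.
- bot.servo_line(position, ori=None, velocity=0.15): straight line of the TCP; ori=None keeps the orientation; velocity is the mean speed in m/s.
- bot.goto_joints(angles): joint-space move.
- hand.move_gripper(opening, strength=None): finger opening in m; strength is the grip in N (None keeps the last); returns when the fingers have stopped.
- bot.dwell(seconds).
- kinematics.solve_ik(position, orientation): joint angles nearest the present ones, or None.
- get_obs(): the state.
- vision.read_camera(name): name is "scene" or "top"; returns a dict with "frame" (480x640x3 uint8, red, green, blue), "intrinsics" (3x3 intrinsics, pixels), "view" (4x4, takes a point from world to camera coordinates). Camera axes: x right, y down, z forward; pixel columns grow to the right and rows downward; lengths in m; the calibration is good to about 2 mm. A picture is of the moment at which its call begins. There is no depth.
A pose or a line that the arm cannot do raises bot.IKError and nothing moves.
- hand_in(): hands the job in, once; it reports no verdict.
The state is a dict: "time_s": time; "joint_pos": joint angles; "joint_vel": joint speeds; "joint_efforts": joint torques, N m; "position": TCP position; "orientation": TCP orientation; "wrist_force": force on the tool from outside, world axes, zero at the start; "ft_torque": the same for the moment, N m; "gripper_width": finger opening in m.
Only numpy, scipy, OpenCV 4.12 (cv2) and the standard library are available. Lean on these libraries where they do the work, as an engineer would, in place of code of your own. Each camera call takes 0.05 s, during which the arm holds its last target. There are 200 camera calls.

## Working session

There is one attempt and no reset: what is moved stays moved. The work goes in short steps, each a Python script; the robot and the scene stay as the last script left them, time stands still between calls to the robot, and variables do not carry over. Pictures are saved under pics/ and viewed, about 8 in all and at most 12, crops included, and the job is handed in when it is done.

```bash
mkdir -p pics
python3 - <<'E'
from workcell import bot, hand, kinematics, get_obs, vision
import cv2,numpy as np
for n in("scene","top"):
    d=vision.read_camera(n); cv2.imwrite(f"pics/{n}0.png",d["frame"][:,:,::-1])
    print(n,np.round(d["intrinsics"],1).tolist(),np.round(d["view"],4).tolist())
o=get_obs();print(o, bot.tcp_to_tips)
E
```

```text
scene [[535.9, 0.0, 313.7], [0.0, 535.9, 242.6], [0.0, 0.0, 1.0]] [[-0.3915, 0.9201, 0.0153, 0.1679], [0.7417, 0.3254, -0.5866, -0.3107], [-0.5447, -0.2183, -0.8098, 1.8703], [0.0, 0.0, 0.0, 1.0]]
top [[621.3, 0.0, 315.5], [0.0, 621.3, 240.9], [0.0, 0.0, 1.0]] [[-0.0045, -1.0, -0.0038, 0.0263], [-0.9769, 0.0052, -0.2137, 0.5072], [0.2137, 0.0028, -0.9769, 1.6822], [0.0, 0.0, 0.0, 1.0]]
{'time_s': 0.1, 'joint_pos': array([ 1.20057834e+00,  3.53603027e-01,  1.63405442e+00,  3.50733252e-05,
        1.15519469e+00, -2.43865335e-03]), 'joint_vel': array([-0.00164437, -0.00127853, -0.00112493, -0.00017189, -0.00070782,
        0.00019505]), 'joint_efforts': array([ 7.39164025e-04, -6.06350827e+01, -3.42815173e+01,  2.27196250e-05,
        3.90130881e-03,  2.82334702e-05]), 'position': array([0.22458224, 0.58282486, 0.24762395]), 'orientation': array([ 0.69561931, -0.12939657,  0.1292093 , -0.69474834]), 'wrist_force': array([-0.42402398,  0.12105529,  0.56872174]), 'ft_torque': array([-0.05253037, -0.01275167,  0.04560845]), 'gripper_width': 0.08564981685859319} 0.017
```

View pics/scene0.png

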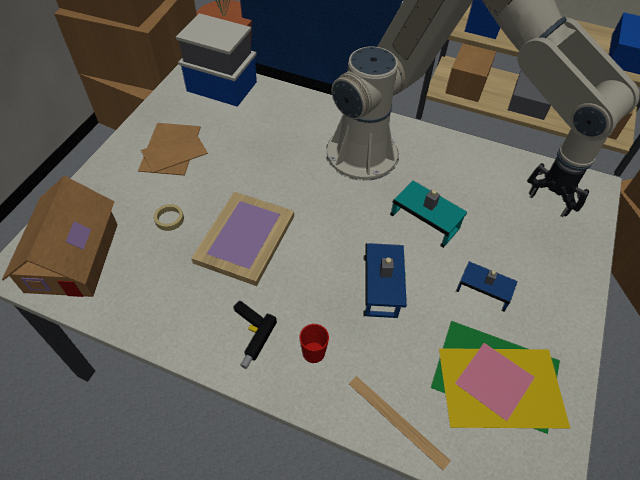

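View pics/top0.png

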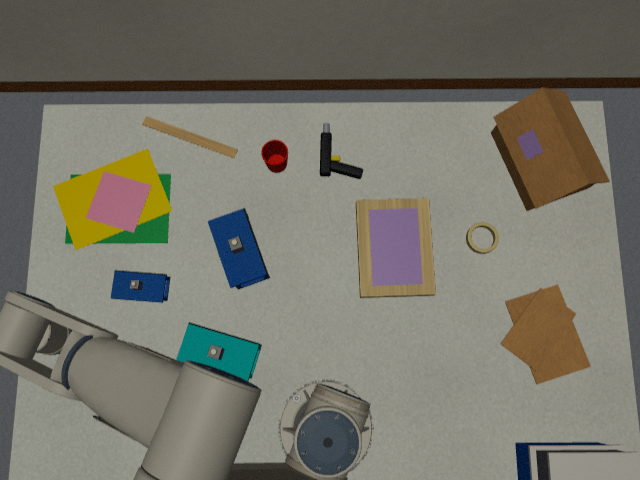

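The large blue light is at scene (386,275) and top (237,248). The plinth is at top (396,247). The turquoise and small blue ones are look-alikes. Next I measure both and find which side carries the rubber and the green mark.

```bash
cat > h.py <<'E'
import cv2,numpy as np
from workcell import bot, hand, kinematics, get_obs, vision
def cam(n):
    d=vision.read_camera(n); return d["frame"],np.array(d["intrinsics"]),np.array(d["view"])
def ray(c,uv):
    _,K,V=c; R=V[:3,:3]; o=-R.T@V[:3,3]
    d=R.T@np.linalg.solve(K,[uv[0],uv[1],1.]); return o,d/np.linalg.norm(d)
def onz(c,uv,z):
    o,d=ray(c,uv); return o+d*(z-o[2])/d[2]
def tri(c1,u1,c2,u2):
    o1,d1=ray(c1,u1);o2,d2=ray(c2,u2)
    t=np.linalg.lstsq(np.c_[d1,-d2],o2-o1,rcond=None)[0]
    a,b=o1+t[0]*d1,o2+t[1]*d2; return (a+b)/2,np.linalg.norm(a-b)
def proj(c,p):
    _,K,V=c; q=K@(V[:3,:3]@np.asarray(p)+V[:3,3]); return q[:2]/q[2]
def hsv(c): return cv2.cvtColor(c[0],cv2.COLOR_RGB2HSV)
def blobs(m,amin=20):
    cs,_=cv2.findContours(m.astype(np.uint8),cv2.RETR_EXTERNAL,cv2.CHAIN_APPROX_NONE)
    return sorted([x for x in cs if cv2.contourArea(x)>=amin],key=cv2.contourArea,reverse=True)
E
python3 - <<'E'
from h import *
S,T=cam("scene"),cam("top")
a=cv2.resize(S[0][225:330,340:430],None,fx=5,fy=5,interpolation=2)
b=cv2.resize(T[0][195:300,195:280],None,fx=4,fy=5,interpolation=2)
b=cv2.resize(T[0][195:300,195:280],None,fx=4,fy=4,interpolation=2)
b=cv2.copyMakeBorder(b,0,a.shape[0]-b.shape[0],0,0,0)
cv2.imwrite("pics/crop1.png",np.hstack([a,b])[:,:,::-1])
for n,c in(("S",S),("T",T)):
    h=hsv(c)
    for nm,lo,hi in(("blue",(105,120,60),(122,255,255)),("lilac",(122,50,60),(140,160,255)),("cream",(15,10,195),(40,90,255)),("green",(45,120,60),(80,255,255))):
        for k in blobs(cv2.inRange(h,lo,hi)>0,4)[:4]:
            r=cv2.minAreaRect(k); print(n,nm,cv2.contourArea(k),np.round(r[0],1),np.round(r[1],1),np.round(r[2],1),np.round(cv2.boxPoints(r)).astype(int).tolist())
E
```

```text
S blue 2180.5 [386.5 274.5] [61. 39.] 90.0 [[367, 244], [406, 244], [406, 305], [367, 305]]
S blue 1678.0 [220.3  84.3] [44.8 72.8] 83.7 [[182, 66], [254, 58], [259, 103], [187, 111]]
S blue 1163.5 [625.5  42.5] [27. 61.] 0.0 [[612, 73], [612, 12], [639, 12], [639, 73]]
S blue 923.5 [489.  281.1] [53.5 21.4] 22.4 [[460, 281], [468, 261], [518, 281], [510, 301]]
S lilac 2527.0 [243.  233.5] [43.9 69.2] 29.2 [[207, 253], [241, 193], [279, 214], [245, 274]]
S lilac 363.0 [ 77.8 234.9] [18.6 21.9] 21.8 [[65, 242], [73, 221], [91, 228], [82, 249]]
S lilac 49.0 [ 35.  283.4] [28.6  9.9] 3.4 [[20, 287], [21, 278], [50, 279], [49, 289]]
S green 1018.0 [484.7 346.4] [79.4 27.5] 18.4 [[443, 347], [451, 321], [527, 346], [518, 372]]
S green 184.0 [441.5 376. ] [13.9 29.3] 16.5 [[431, 388], [439, 360], [452, 364], [444, 392]]
S green 58.0 [556.8 365.7] [17.5  6.8] 74.7 [[551, 358], [558, 356], [562, 373], [556, 375]]
S green 20.5 [541.  430.5] [ 5. 12.] 90.0 [[535, 428], [547, 428], [547, 433], [535, 433]]
T blue 2646.0 [237.3 249.6] [73.8 38.4] 70.7 [[207, 221], [243, 208], [268, 278], [231, 291]]
T blue 1375.0 [139.8 286.3] [56.4 27.4] 4.4 [[111, 298], [113, 271], [169, 275], [167, 302]]
T blue 76.5 [522.3 456.8] [28.4 12. ] 85.9 [[515, 443], [527, 442], [529, 470], [517, 471]]
T blue 13.0 [522.4 475.3] [ 6.3 11.2] 63.4 [[516, 475], [526, 470], [529, 476], [519, 481]]
T lilac 3508.0 [395.2 246.6] [75.4 49.1] 87.1 [[369, 210], [418, 208], [422, 283], [373, 285]]
T lilac 383.5 [529.7 144.4] [23.7 17.9] 63.4 [[516, 138], [532, 130], [543, 151], [527, 159]]
T green 972.5 [132.  227.5] [29. 72.] 90.0 [[96, 213], [168, 213], [168, 242], [96, 242]]
T green 137.5 [168.2 185.2] [28.2 10.8] 68.6 [[158, 174], [168, 170], [178, 196], [168, 200]]
T green 44.5 [ 68.  235.5] [13.  6.] 90.0 [[65, 229], [71, 229], [71, 242], [65, 242]]
T green 6.0 [ 74. 176.] [2. 6.] 90.0 [[71, 175], [77, 175], [77, 177], [71, 177]]
```

View pics/crop1.png

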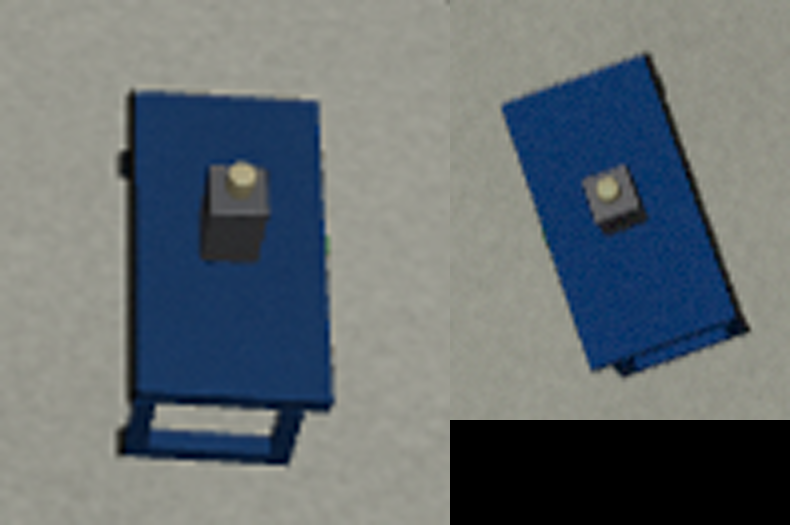

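Both views agree: the rubber strip and dark edge are on the plinth-facing side (right in top, left in scene). The green mark is on the far side, and the corners read clearly. Now the numbers.

Run:
```python
from h import *
S,T=cam("scene"),cam("top")
t=[(208.1,221),(244.5,208.5),(266.2,275),(230.5,287.5)]
s=[(403.6,306.6-0),(367,304.6),(366.6,243.4),(403.6,245.4)]
s[0]=(406,306.6)
for a,b in zip(t,s):
    p,e=tri(T,a,S,b); print("corner",p.round(4),round(e,4),onz(T,a,.074).round(4),onz(S,b,.074).round(4))
P=[(onz(T,a,.074)+onz(S,b,.074))[:2]/2 for a,b in zip(t,s)]
P=np.array(P);print("ctr",P.mean(0),"len",[np.linalg.norm(P[i]-P[(i+1)%4]).round(4) for i in range(4)])
print("lengths T",[np.linalg.norm((onz(T,t[i],.074)-onz(T,t[(i+1)%4],.074))).round(4) for i in range(4)])
x=(P[2]+P[3]-P[0]-P[1]);print("yaw of robotward edge dir",np.arctan2(x[1],x[0]))
print("tip",tri(T,(234.2,241.7),S,(388.4,259)))
# plinth: wood+lilac corner polygons
for n,c in(("S",S),("T",T)):
    k=blobs(cv2.inRange(hsv(c),(122,50,60),(140,160,255))>0)[0]
    q=cv2.approxPolyDP(k,.05*cv2.arcLength(k,True),True)[:,0]
    m=cv2.moments(k); cc=(m['m10']/m['m00'],m['m01']/m['m00'])
    w=np.array([onz(c,u,.03)[:2] for u in q]); print(n,"lilac",q.tolist(),w.round(4).tolist(),"c",cc,onz(c,cc,.03).round(4))
    pts=np.array([onz(c,u[0],.03)[:2] for u in k],np.float32); print("rect",cv2.minAreaRect(pts))
    # wood border by colour
    h=hsv(c); wood=blobs(cv2.inRange(h,(10,55,90),(25,170,255))>0,300)
    for v in wood:
        r=cv2.minAreaRect(v)
        if np.hypot(*(np.array(r[0])-cc))<25:
            pts=np.array([onz(c,u[0],.03)[:2] for u in v],np.float32); print(" wood",cv2.contourArea(v),cv2.minAreaRect(pts))
```

```text
corner [0.5627 0.3242 0.069 ] 0.0014 [0.5615 0.3226 0.074 ] [0.5655 0.325  0.074 ]
corner [0.5983 0.2246 0.0675] 0.0041 [0.597  0.2219 0.074 ] [0.6014 0.2272 0.074 ]
corner [0.4092 0.1583 0.0713] 0.0016 [0.4085 0.1588 0.074 ] [0.4114 0.158  0.074 ]
corner [0.3745 0.2571 0.0727] 0.0028 [0.3746 0.2556 0.074 ] [0.375  0.2586 0.074 ]
ctr [0.48686019 0.24095137] len [np.float64(0.1055), np.float64(0.2005), np.float64(0.1047), np.float64(0.2001)]
lengths T [np.float64(0.1068), np.float64(0.1988), np.float64(0.1025), np.float64(0.1986)]
yaw of robotward edge dir -2.803418466636189
tip (array([0.48678961, 0.23945919, 0.14367362]), np.float64(0.0010349436043617815))
S lilac [[239, 202], [207, 253], [249, 267], [279, 214]] [[0.3898, -0.2736], [0.6016, -0.2681], [0.5961, -0.1326], [0.383, -0.1372]] c (243.3341247856483, 234.35397704788286) [ 0.4978 -0.2021  0.03  ]
rect ((0.49249666929244995, -0.20318375527858734), (0.2178298681974411, 0.13749447464942932), 1.4507381916046143)
 wood 5075.5 ((0.49739423394203186, -0.201331228017807), (0.28820687532424927, 0.21107441186904907), 1.4104186296463013)
T lilac [[416, 209], [369, 211], [373, 284], [421, 283]] [[0.6049, -0.2648], [0.5997, -0.1299], [0.3887, -0.1363], [0.3908, -0.2704]] c (394.92132800608823, 246.7981830289193) [ 0.4945 -0.2009  0.03  ]
rect ((0.4966301918029785, -0.20088674128055573), (0.21542330086231232, 0.13775977492332458), 1.458175539970398)
 wood 7040.0 ((0.4954546391963959, -0.1997622698545456), (0.28219056129455566, 0.21138960123062134), 1.3572745323181152)
```

```bash
cat >> h.py <<'E'
from scipy.spatial.transform import Rotation as Ro
def pose(p,R): M=np.eye(4);M[:3,:3]=R;M[:3,3]=p;return M
def light(x,y,z,yaw,lie=0.): return pose([x,y,z],(Ro.from_euler('z',yaw)*Ro.from_euler('x',lie)).as_matrix())
def grip(phi,sg,p):  # tool in light frame; phi = tilt of finger direction from -z towards +y
    d=np.array([0,np.sin(phi),-np.cos(phi)]);j=np.array([sg,0,0.]);return pose(p,np.c_[np.cross(d,j),d,j])
def q(M): return Ro.from_matrix(M[:3,:3]).as_quat()
def back(M,s): return M@pose([0,-s,0],np.eye(3))
def go(M,v=.15): bot.servo_line(M[:3,3],q(M),v)
def now():
    o=get_obs(); return pose(o["position"],Ro.from_quat(o["orientation"]).as_matrix())
L0=light(.487,.2405,0,.338); PL=(.496,-.2005,.0245)
COL=[0,0,.106]
E
python3 - <<'E'
from h import *
S,T=cam("scene"),cam("top")
for a,b in(((416,209),(207,253)),((369,211),(249,267)),((373,284),(279,214)),((421,283),(239,202))): print("plinth",tri(T,a,S,b))
for nm,u in(("cup",(275,165)),("gun",(330,150)),("gunh",(350,170)),("turq",(220,350)),("small",(140,286))): print(nm,onz(T,u,.04).round(3))
H=np.pi/2
for phi in(-30,-45,-60):
  for sg in(1,-1):
    g=grip(np.radians(phi),sg,COL)
    P=dict(app=back(L0@g,.09),grasp=L0@g,lift=light(.487,.2405,.1,.338)@g)
    for yl in(.338,0.0): 
      for oy in(.26,.3): P[f"lie{yl}_{oy}"]=light(.487,oy,.055,yl,H)@g; P[f"lieup{yl}_{oy}"]=light(.487,oy,.16,yl,H)@g
    P["plin"]=light(PL[0],PL[1],.03,PL[2])@g;P["plinup"]=light(PL[0],PL[1],.15,PL[2])@g
    for k,M in P.items():
        r=kinematics.solve_ik(M[:3,3],q(M)); print(phi,sg,k,None if r is None else np.round(r,2))
E
```

```text
plinth (array([ 0.6039849 , -0.2648937 ,  0.03470444]), np.float64(0.001868250559546726))
plinth (array([ 0.59863122, -0.13014645,  0.03487999]), np.float64(0.0013436222363302447))
plinth (array([ 0.38760831, -0.13527155,  0.03634977]), np.float64(0.0008901796555907034))
plinth (array([ 0.39098718, -0.27125251,  0.03207124]), np.float64(0.002556851842476845))
cup [0.736 0.14  0.04 ]
gun [ 0.781 -0.02   0.04 ]
gunh [ 0.72  -0.077  0.04 ]
turq [0.208 0.285 0.04 ]
small [0.385 0.512 0.04 ]
-30 1 app [ 0.8   0.44  1.77 -0.49  1.23  0.71]
-30 1 grasp [ 0.74  0.53  1.85 -0.56  1.06  0.75]
-30 1 lift [ 0.74  0.39  1.8  -0.51  1.22  0.64]
-30 1 lie0.338_0.26 [-0.17  0.84  1.77  0.88  1.35 -1.1 ]
-30 1 lieup0.338_0.26 [-0.17  0.67  1.78  0.86  1.46 -0.97]
-30 1 lie0.338_0.3 [-0.11  0.84  1.78  0.94  1.32 -1.09]
-30 1 lieup0.338_0.3 [-0.11  0.66  1.79  0.91  1.42 -0.95]
-30 1 lie0.0_0.26 [-0.26  0.77  2.04  1.15  1.16 -1.21]
-30 1 lieup0.0_0.26 [-0.26  0.56  2.05  1.08  1.25 -1.02]
-30 1 lie0.0_0.3 [-0.18  0.76  2.05  1.22  1.13 -1.22]
-30 1 lieup0.0_0.3 [-0.18  0.55  2.06  1.14  1.21 -1.01]
-
[... 2936 characters left out ...]
.11  1.28  0.8 ]
-60 -1 app [ 1.    0.75  1.63 -0.75  1.58 -2.15]
-60 -1 grasp [ 0.91  0.77  1.74 -0.83  1.44 -2.1 ]
-60 -1 lift [ 0.91  0.62  1.73 -0.82  1.55 -2.22]
-60 -1 lie0.338_0.26 [0.01 0.6  1.88 0.62 0.95 2.37]
-60 -1 lieup0.338_0.26 [0.01 0.44 1.85 0.56 1.11 2.5 ]
-60 -1 lie0.338_0.3 [0.08 0.6  1.88 0.65 0.92 2.41]
-60 -1 lieup0.338_0.3 [0.08 0.44 1.84 0.58 1.09 2.55]
-60 -1 lie0.0_0.26 [-0.02  0.51  2.08  0.83  0.75  2.45]
-60 -1 lieup0.0_0.26 [-0.02  0.32  2.04  0.68  0.92  2.66]
-60 -1 lie0.0_0.3 [0.06 0.51 2.08 0.86 0.72 2.49]
-60 -1 lieup0.0_0.3 [0.06 0.32 2.03 0.7  0.88 2.72]
-60 -1 plin [ 0.16  0.6   2.06 -1.2   1.17 -2.09]
-60 -1 plinup [ 0.16  0.37  2.03 -1.11  1.28 -2.34]
```

Heights and sizes check out: plate about 0.07, tip 0.14, plinth about 0.033. I'll grip the column across x with the tool tilted 45°, lift it, roll it +90° and set it down.

Run:
```python
from h import *
g=grip(-np.pi/4,1,COL); H=np.pi/2
A=back(L0@g,.15); bot.reach(A[:3,3],q(A))
go(L0@g,.12); f0=get_obs()["wrist_force"].round(1)
hand.move_gripper(.0,90); print(f0,get_obs()["gripper_width"],get_obs()["wrist_force"].round(1))
G=np.linalg.inv(L0)@now()
x,y=.487,.2405
go(light(x,y,.13,.338)@G,.12); print(get_obs()["wrist_force"].round(1))
x,y=.487,.29
c=Ro.from_euler('z',.338).apply([0,-.106,0])
# keep the column point near (x,y)+c, rotate in steps, then lower
def withcol(h,a):
    L=light(0,0,0,.338,a); p=(L@np.r_[COL,1])[:3]; t=np.array([x+c[0],y+c[1],h]); return light(*(t-p),.338,a)
go(withcol(.22,H/2)@G,.06); go(withcol(.16,H)@G,.06); print(get_obs()["wrist_force"].round(1))
go(withcol(.075,H)@G,.08)
print(get_obs()["wrist_force"].round(1),get_obs()["gripper_width"],get_obs()["time_s"])
S,T=cam("scene"),cam("top")
a=cv2.resize(S[0][170:330,300:480],None,fx=2.5,fy=2.5,interpolation=2);b=cv2.resize(T[0][180:310,160:290],None,fx=2.5,fy=2.5,interpolation=2)
b=cv2.copyMakeBorder(b,0,a.shape[0]-b.shape[0],0,0,0)
cv2.imwrite("pics/lie1.png",np.hstack([a,b])[:,:,::-1])
```

```text
[-0.5 -0.1 -0. ] 0.030962641434650173 [-3.1  1.8  5.5]
[-0.2  0.4 -5.8]
[ 0.3  0.3 -5.9]
[ 0.  -0.4 -5.2] 0.031142564824142197 8.4167
```

View pics/lie1.png

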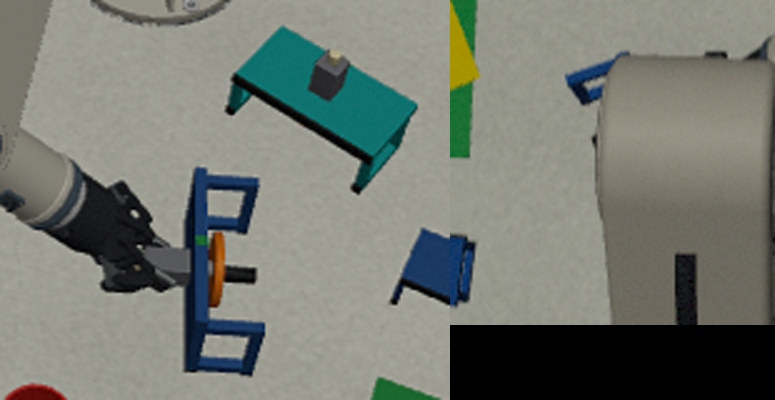

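The light is held level on its side, with the green mark up at (201,240) in the crop and the dial and peg facing away. Next I lower it with force watched, release, retreat and look.

Run:
```python
from h import *
p=now()[:3,3]
z0=p[2]
for i in range(16):
    dz=.016+.001*i if i else .016
    bot.servo_line([p[0],p[1],z0-dz],None,.03)
    f=get_obs()["wrist_force"]
    if f[2]>-2.5: break
print(dz,f.round(1)); np.save("lie_tool.npy",now())
hand.move_gripper(.06,90); M=now(); go(back(M,.03),.08);hand.move_gripper(.085); go(back(M,.12),.2)
U=now(); U[2,3]+=.12; go(U,.3)
bot.goto_joints([-.6,*get_obs()["joint_pos"][1:]])
print(get_obs()["time_s"])
S,T=cam("scene"),cam("top")
np.savez("st.npz",s=S[0],t=T[0])
a=cv2.resize(S[0][220:330,340:430],None,fx=5,fy=5,interpolation=2);b=cv2.resize(T[0][190:300,190:270],None,fx=5,fy=5,interpolation=2)
cv2.imwrite("pics/lie2.png",np.hstack([a[:,:400],b])[:,:,::-1])
```

```text
0.02 [ 1.2 -0.8 -2. ]
13.5667
```

View pics/lie2.png

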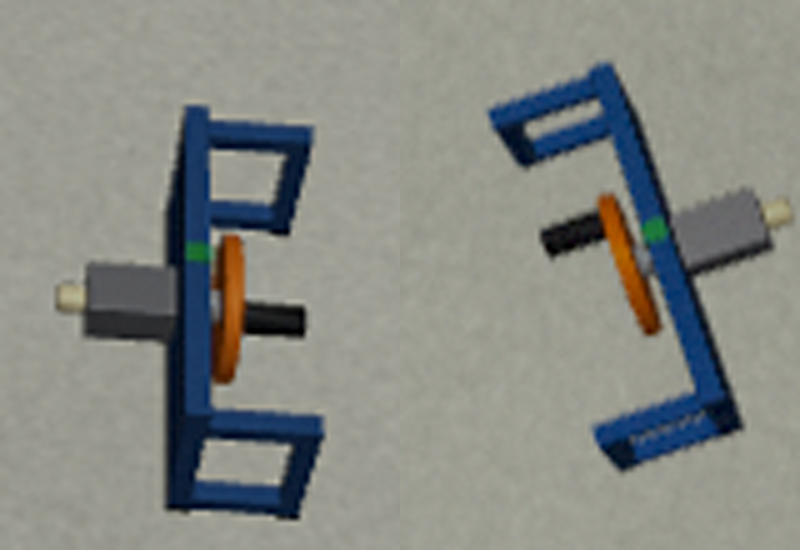

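Run:
```python
from h import *
S,T=cam("scene"),cam("top")
gr=[]
for c,r in((S,(slice(240,300),slice(360,400))),(T,(slice(215,260),slice(300-0,340)))): pass
def cen(c,x0,x1,y0,y1,lo,hi):
    m=np.zeros(c[0].shape[:2],np.uint8); m[y0:y1,x0:x1]=cv2.inRange(hsv(c),lo,hi)[y0:y1,x0:x1]
    M=cv2.moments(m,True); return (M['m10']/M['m00'],M['m01']/M['m00'])
g=(45,90,50),(80,255,255)
us,ut=cen(S,365,395,255,285,*g),cen(T,305-70,330-70,225,245,*g)
print("mark px",us,ut,tri(T,ut,S,us),onz(T,ut,.11).round(4),onz(S,us,.11).round(4))
for a,b in(((230.4,203.4),(379.6,303)),((254.,269.4),(379.8,241.4))): pass
E1=[onz(S,(379.6,241.4),.11),onz(T,(254,269.4),.11)];E2=[onz(S,(379.8,303),.11),onz(T,(230.4,203.4),.11)]
print("near",np.round(E1,4),"far",np.round(E2,4))
for i in(0,1):
    d=(E2[i]-E1[i]);print(np.linalg.norm(d),np.arctan2(d[1],d[0]),((E1[i]+E2[i])/2).round(4))
# peg end face centre (light z=5): scene ~ (303,321), top ~ (548,242)
pe=tri(T,(190+(548-400)/5,190+242/5),S,(340+304/5,220+321/5)); print("peg end",pe)
# predicted
G=np.linalg.inv(L0)@(L0@grip(-np.pi/4,1,COL)); L=np.load("lie_tool.npy")@np.linalg.inv(G)
print("pred L",L.round(3)); print("pred mark",(L@[0,.055,.067,1]).round(4))
print("peg in L",(np.linalg.inv(L)@np.r_[pe[0],1]).round(4))
```

```text
mark px (378.85714285714283, 270.07142857142856) (240.2941176470588, 235.58823529411765) (array([0.51047672, 0.22585323, 0.11399086]), np.float64(0.0021890178736573163)) [0.5111 0.2274 0.11  ] [0.5082 0.2244 0.11  ]
near [[0.4159 0.1949 0.11  ]
 [0.418  0.1887 0.11  ]] far [[0.604  0.2599 0.11  ]
 [0.6018 0.2565 0.11  ]]
0.19902587293301455 0.33273759885020143 [0.51   0.2274 0.11  ]
0.19592463692792386 0.35339535185988424 [0.5099 0.2226 0.11  ]
peg end (array([0.50955306, 0.28964371, 0.08178404]), np.float64(0.0035660832957803007))
pred L [[ 0.944 -0.     0.331  0.488]
 [ 0.331 -0.    -0.944  0.29 ]
 [ 0.     1.    -0.     0.056]
 [ 0.     0.     0.     1.   ]]
pred mark [0.5099 0.2265 0.111  1.    ]
peg in L [0.0206 0.0257 0.0074 1.    ]
```

The mark, predicted from the grip and seen in both views, agrees within about 1–2 mm. The dial reads about −0.675 rad, with peg radius 33 mm. Now I lead the peg.

```bash
cat >> h.py <<'E'
L1=light(.488,.290,.055,.338,np.pi/2)
def pk(x,y,sg=1): return L1@grip(-np.pi/2,sg,[x,y,.018])
E
python3 - <<'E'
from h import *
for sg in(1,-1):
    print(sg,[kinematics.solve_ik(pk(x,y,sg)[:3,3],q(pk(x,y,sg))).round(2) for x,y in((.02,.2),(.02,.028),(0,.03))])
sg=1
hand.move_gripper(.04,20)
A=pk(.0206,.22,sg); bot.reach(A[:3,3],q(A))
go(pk(.0206,.12,sg),.15); go(pk(.0206,.028,sg),.06); print(get_obs()["wrist_force"].round(1))
go(pk(.01,.031,sg),.03); go(pk(0,.032,sg),.03)
print(get_obs()["wrist_force"].round(1))
for w in(.034,.028,.024,.021): hand.move_gripper(w,20)
o=get_obs();print(o["gripper_width"],o["wrist_force"].round(1))
hand.move_gripper(.034); go(pk(0,.15,sg),.1); U=now(); U[2,3]+=.1; go(U,.3)
bot.goto_joints([-.6,*get_obs()["joint_pos"][1:]])
print(get_obs()["time_s"])
S,T=cam("scene"),cam("top")
a=cv2.resize(S[0][220:330,340:430],None,fx=5,fy=5,interpolation=2);b=cv2.resize(T[0][190:300,190:270],None,fx=5,fy=5,interpolation=2)
cv2.imwrite("pics/dial1.png",np.hstack([a[:,:400],b])[:,:,::-1])
E
```

```text
1 [array([ 0.5 ,  0.28,  1.72, -0.  ,  1.14,  0.16]), array([ 0.5 ,  0.49,  1.85, -0.  ,  0.8 ,  0.16]), array([ 0.5 ,  0.47,  1.89, -0.  ,  0.79,  0.16])]
-1 [array([ 0.5 ,  0.28,  1.72, -0.  ,  1.14, -2.98]), array([ 0.5 ,  0.49,  1.85, -0.  ,  0.8 , -2.98]), array([ 0.5 ,  0.47,  1.89, -0.  ,  0.79, -2.98])]
[-0.4  0.1  0.4]
[2.1 2.2 1.8]
0.020680826490774806 [0.6 0.5 1. ]
24.4083
```

View pics/dial1.png

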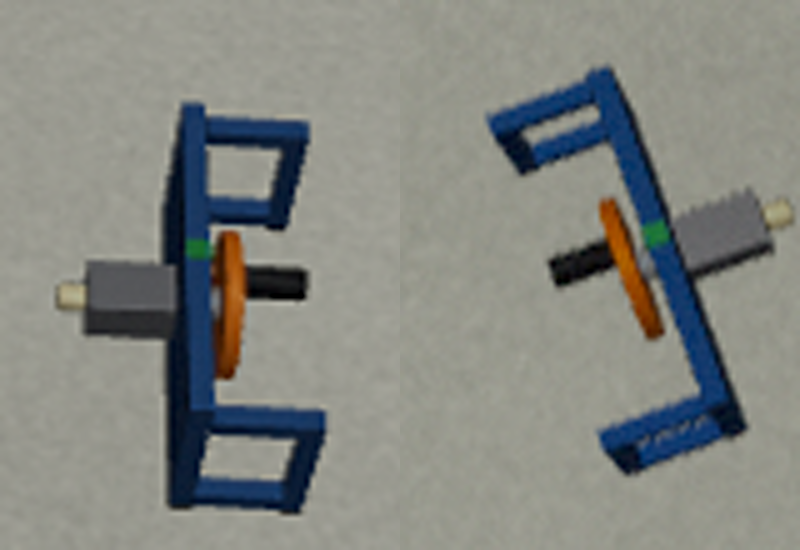

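```bash
cat >> h.py <<'E'
def cen(c,x0,x1,y0,y1,lo,hi):
    m=np.zeros(c[0].shape[:2],np.uint8); m[y0:y1,x0:x1]=cv2.inRange(hsv(c),lo,hi)[y0:y1,x0:x1]
    M=cv2.moments(m,True); return (M['m10']/M['m00'],M['m01']/M['m00'])
def state():
    S,T=cam("scene"),cam("top"); g=(45,90,50),(80,255,255)
    us,ut=cen(S,365,395,255,285,*g),cen(T,235,260,225,250,*g)
    k=(0,0,0),(179,110,62)
    return S,T,us,ut
E
python3 - <<'E'
from h import *
S,T,us,ut=state()
print("mark",us,ut,onz(T,ut,.11).round(4),onz(S,us,.11).round(4))
E1=[onz(S,(340+194.5/5,220+103/5),.11),onz(T,(254.4,270),.11)];E2=[onz(S,(340+199/5,220+411/5),.11),onz(T,(190+200/5,190+70/5),.11)]
for i in(0,1):
    d=(E2[i]-E1[i]);print(np.linalg.norm(d),np.arctan2(d[1],d[0]),((E1[i]+E2[i])/2).round(4))
m=(onz(T,ut,.11)+onz(S,us,.11))/2
pe,e=tri(T,(190+(555-400)/5,190+272/5),S,(340+306/5,220+284/5)); 
for yaw in(.32,.338,.35):
    L=light(0,0,.055,yaw,np.pi/2); L[:2,3]=(m-(L@[0,.055,.067,1])[:3])[:2]
    v=(np.linalg.inv(L)@np.r_[pe,1]); print(yaw,L[:3,3].round(4),"peg",v.round(4),e,"dial",-np.arctan2(v[0],v[1]))
E
```

```text
mark (379.05555555555554, 269.5) (240.75, 236.5) [0.5086 0.2261 0.11  ] [0.5062 0.2243 0.11  ]
0.19929189799663147 0.34264914965066173 [0.5079 0.2257 0.11  ]
0.19661858248211778 0.36379138831078106 [0.5083 0.2226 0.11  ]
0.32 [0.4863 0.2888 0.055 ] peg [0.003  0.0341 0.0061 1.    ] 0.003233881579401558 dial -0.0882010334085796
0.338 [0.4852 0.2884 0.055 ] peg [0.0041 0.0341 0.0061 1.    ] 0.003233881579401558 dial -0.11996560472780071
0.35 [0.4844 0.2881 0.055 ] peg [0.0048 0.0341 0.0062 1.    ] 0.003233881579401558 dial -0.14099098781700634
```

The light slid about 2 mm during the push. The dial is about −0.10, which is inside the limit with little margin. One gentle nudge with the updated pose.

Run:
```python
from h import *
L2=light(.4847,.2883,.055,.345,np.pi/2)
def P(x,y): return L2@grip(-np.pi/2,1,[x,y,.018])
hand.move_gripper(.034,20)
A=P(0,.2); bot.reach(A[:3,3],q(A)); go(P(.001,.031),.1)
for w in(.028,.024,.021): hand.move_gripper(w,20)
go(P(-.0015,.032),.005); print(get_obs()["wrist_force"].round(1))
hand.move_gripper(.034); go(P(-.0015,.15),.1); U=now(); U[2,3]+=.1; go(U,.3)
bot.goto_joints([-.6,*get_obs()["joint_pos"][1:]])
print(get_obs()["time_s"])
S,T,us,ut=state()
print("mark",us,ut,onz(T,ut,.11).round(4),onz(S,us,.11).round(4))
a=cv2.resize(S[0][220:330,340:430],None,fx=5,fy=5,interpolation=2);b=cv2.resize(T[0][190:300,190:270],None,fx=5,fy=5,interpolation=2)
cv2.imwrite("pics/dial2.png",np.hstack([a[:,:400],b])[:,:,::-1])
```

```text
[ 1.1 -0.1  0.8]
34.35
mark (379.05555555555554, 269.5) (240.8421052631579, 236.42105263157896) [0.5088 0.2259 0.11  ] [0.5062 0.2243 0.11  ]
```

View pics/dial2.png

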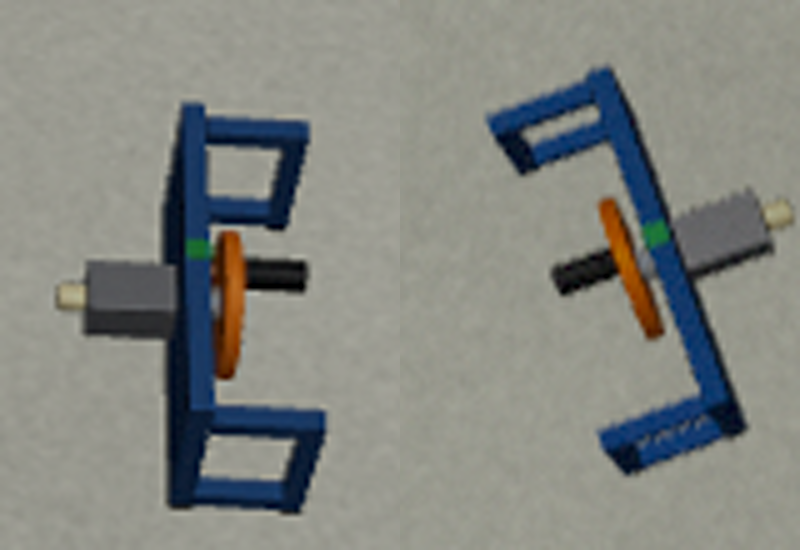

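Run:
```python
from h import *
S,T,us,ut=state()
L2=light(.4850,.2883,.055,.345,np.pi/2)
pe,e=tri(T,(190+(558-400)/5,190+279/5),S,(340+306/5,220+276/5)); v=np.linalg.inv(L2)@np.r_[pe,1]
print("peg",v.round(4),e,"dial",-np.arctan2(v[0],v[1]))
assert abs(v[0])<.004
H=np.pi/2; g=grip(-np.pi/4,1,COL)
hand.move_gripper(.085,90)
A=back(L2@g,.15); bot.reach(A[:3,3],q(A)); go(L2@g,.12); print(get_obs()["wrist_force"].round(1))
hand.move_gripper(0.,90); G=np.linalg.inv(L2)@now(); print(get_obs()["gripper_width"],G[:3,3].round(4))
c=(L2@np.r_[COL,1])[:3]
def withcol(px,py,h,yaw,a):
    L=light(0,0,0,yaw,a); p=(L@np.r_[COL,1])[:3]; return light(*(np.array([px,py,h])-p),yaw,a)
go(withcol(c[0],c[1],.16,.345,H)@G,.12)
go(withcol(c[0],c[1],.25,.345,H/2)@G,.08)
go(withcol(c[0],c[1]-.02,.26,.345,0)@G,.04)
go(light(PL[0],PL[1],.13,PL[2])@G,.18)
go(light(PL[0],PL[1],.045,PL[2])@G,.08)
np.save("G.npy",G); o=get_obs(); print(o["wrist_force"].round(1),o["time_s"])
S,T=cam("scene"),cam("top")
a=cv2.resize(S[0][150:310,170:330],None,fx=2.5,fy=2.5,interpolation=2);b=cv2.resize(T[0][170:320,330:470],None,fx=2.6,fy=2.6,interpolation=2)
h=max(a.shape[0],b.shape[0]); a,b=[cv2.copyMakeBorder(i,0,h-i.shape[0],0,0,0) for i in(a,b)]
cv2.imwrite("pics/pl1.png",np.hstack([a,b])[:,:,::-1])
```

```text
peg [-3.00e-04  3.52e-02  6.30e-03  1.00e+00] 0.0036531558203485477 dial 0.007363620763524192
[-0.2  0.3  0.4]
0.03111947978496062 [0.0003 0.0003 0.1063]
[ 0.7 -0.2 -4.9] 45.3
```

View pics/pl1.png

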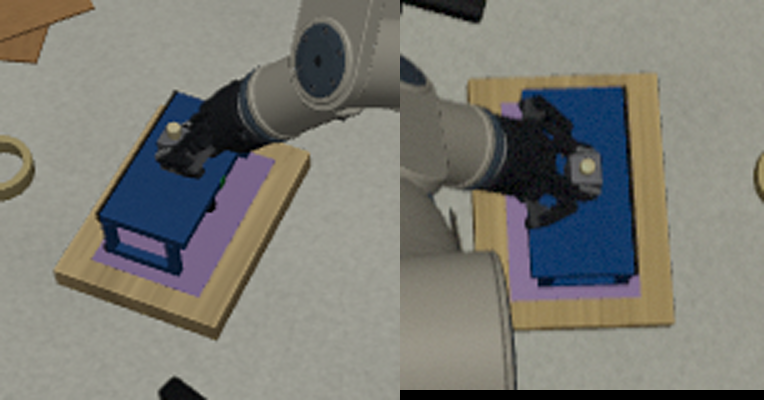

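The light is upright over the plinth, roughly centred given the parallax, and the dial reads about 0.01 rad. Now I lower it until contact, release and check.

Run:
```python
from h import *
p=now()[:3,3]
for i in range(10,21):
    bot.servo_line([p[0],p[1],p[2]-.001*i],None,.02)
    f=get_obs()["wrist_force"]
    if f[2]>-2.5: break
print(i,f.round(1))
hand.move_gripper(.06,90); M=now(); go(back(M,.03),.06);hand.move_gripper(.085); go(back(M,.14),.2)
U=now(); U[2,3]+=.1; go(U,.3)
bot.goto_joints([.9,*get_obs()["joint_pos"][1:]])
print(get_obs()["time_s"],get_obs()["wrist_force"].round(1))
S,T=cam("scene"),cam("top")
for n,c in(("S",S),("T",T)):
    h=hsv(c); m=cv2.inRange(h,(15,10,170),(40,110,255)); 
a=cv2.resize(S[0][180:290,185:305],None,fx=3.3,fy=3.3,interpolation=2);b=cv2.resize(T[0][190:305,345:445],None,fx=4,fy=4,interpolation=2)
H=max(a.shape[0],b.shape[0]); a,b=[cv2.copyMakeBorder(i,0,H-i.shape[0],0,0,0) for i in(a,b)]
print(a.shape); cv2.imwrite("pics/pl2.png",np.hstack([a,b])[:,:,::-1])
```

```text
15 [-2.5  0.5 -1.3]
51.0917 [ 0.4  0.3 -0.6]
(460, 396, 3)
```

View pics/pl2.png

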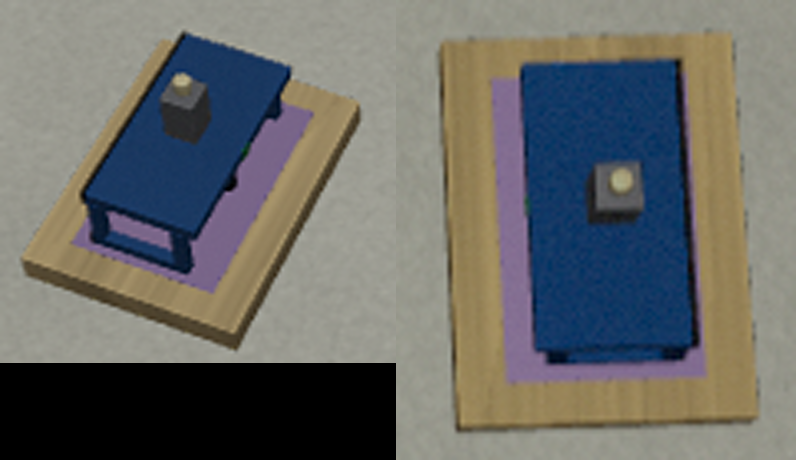

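The light stands on the plinth with green mark and peg on the +y side. Last numeric check, then I hand in.

Run:
```python
from h import *
S,T=cam("scene"),cam("top")
t=[(345+(x-396)/4,190+y/4) for x,y in((522,64),(683,60),(692,346),(536,347))]
s=[(185+x/3.3,180+y/3.3) for x,y in((194,235),(84,197),(183,34),(290,67))]
R=Ro.from_euler('z',-PL[2]).as_matrix()[:2,:2]
for n,f in(("T",lambda i:onz(T,t[i],.104)),("S",lambda i:onz(S,s[i],.104))):
    P=np.array([f(i)[:2] for i in range(4)]); d=P[0]+P[1]-P[2]-P[3]
    print(n,"offset mm",(R@(P.mean(0)-PL[:2])*1e3).round(1),"yaw err",np.arctan2(d[1],d[0])-PL[2])
print("z",[tri(T,a,S,b)[0][2].round(3) for a,b in zip(t,s)])
tip=tri(T,(345+(622-396)/4,190+179/4),S,(185+182/3.3,180+78/3.3)); print("tip",tip,"off",R@(tip[0][:2]-PL[:2]))
# peg end, seen in scene only, light z=.005..: 
pe=onz(S,(185+231/3.3,180+185/3.3),.037); print("peg x rel light mm",(R@(pe[:2]-PL[:2])*1e3).round(1))
```

```text
T offset mm [0.2 0.1] yaw err -0.01797715781010714
S offset mm [1.5 2.4] yaw err 0.013239743490753193
z [np.float64(0.101), np.float64(0.099), np.float64(0.102), np.float64(0.105)]
tip (array([ 0.49615562, -0.19958587,  0.17352563]), np.float64(0.002294986710052664)) off [0.00017797 0.00091004]
peg x rel light mm [-1.3 36.4]
```

```bash
python3 -c "
from workcell import hand_in
print(hand_in())"
```

```text
the job is handed in; nothing more can be done
None
```

The job is handed in, and every check I made passes; the hand-in itself gives no verdict. I laid the light on its rubber side and let go, turned the dial to the green mark, then stood the light on the plinth. That took about 51 of the 72 s.

**Dial:** The first turn slid the light about 2 mm and left the dial at about −0.10 rad. A gentle second nudge brought it to about 0.01 rad, measured with the light still lying down. On the plinth, the scene camera puts the peg within about 1.5 mm of the centre line.

**Placement:** The two cameras put the light 0–2.5 mm off centre, with its length within 0.02 rad of the plinth's. The lamp tip stands at 0.174 m against 0.170 m expected, and directly above the centre, so it is upright. The arm is clear of everything.

**Disagreements:** The two cameras differ by 2–4 mm on some points, and on the sign of the small alignment error. That is well inside the tolerances.

**Not measured:** I did not measure the tape, cup and glue gun again at the end. No planned path came near them.

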